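# Uncap the spice mill of unknown thread

### The job

Take the screw cap off the spice mill that stands on the terracotta disc so that it can be refilled: nobody remembers whether its thread is right- or left-handed, so feel which way it loosens, turn it until it is free and only then lift it. Finish while still holding the cap in the gripper, still and upright, about a hand's breadth straight above the open mouth; do not put it down or let go. Leave the other mill (on the blue disc) closed and do not disturb the jar, dish, basket or spatula.

Things in the scene. Friction and masses are not known exactly. Their poses are not given: they have to be found in the camera images.
- mill_1: spice mill, looks the same as the other: upright wooden body 90 mm across, steel collar 84 mm across on top; fixed fast on its round foot. Origin: centre of its underside (10 mm above the counter), z up. A crank sticks out to its +x side, up to 105 mm from the axis and under 90 mm above the origin. One mill has a right-hand cap, the other a left-hand one; nothing visible tells which
- cap_1: screw cap of mill_1, loose part, about 90 g. Origin: on its axis at the underside of its brass flange (64 mm across, 6 mm thick), z up. On the flange stands a dark wooden grip bar 50 mm long (cap's x), 14 mm thick (cap's y), its top 40 mm above the origin. Below the origin a 24 mm stem with two lugs reaches 22 mm down into the mouth. Closed at the start: cap's x along the mill's x
- mouth_1 (a point): centre of mill_1's mouth, 130 mm above its origin; the closed cap's flange lies on it. Tightening, the cap meets a hard stop after about 0.07 rad; loosening (unknown sense) it turns easily at the same height, is free to lift straight off between 0.75 and 1.2 rad (best 0.97), hard stop at 1.28 rad. Unturned it cannot be pulled off (play 1 mm up, 2 mm sideways)
- mill_2: spice mill, looks the same as the other: upright wooden body 90 mm across, steel collar 84 mm across on top; fixed fast on its round foot. Origin: centre of its underside (10 mm above the counter), z up. A crank sticks out to its +x side, up to 105 mm from the axis and under 90 mm above the origin. One mill has a right-hand cap, the other a left-hand one; nothing visible tells which
- cap_2: screw cap of mill_2, loose part, about 90 g. Origin: on its axis at the underside of its brass flange (64 mm across, 6 mm thick), z up. On the flange stands a dark wooden grip bar 50 mm long (cap's x), 14 mm thick (cap's y), its top 40 mm above the origin. Below the origin a 24 mm stem with two lugs reaches 22 mm down into the mouth. Closed at the start: cap's x along the mill's x
- mouth_2 (a point): centre of mill_2's mouth, 130 mm above its origin; the closed cap's flange lies on it. Tightening, the cap meets a hard stop after about 0.07 rad; loosening (unknown sense) it turns easily at the same height, is free to lift straight off between 0.75 and 1.2 rad (best 0.97), hard stop at 1.28 rad. Unturned it cannot be pulled off (play 1 mm up, 2 mm sideways)
- foot_terracotta: orange-brown terracotta disc 140 mm across, 10 mm thick, fixed, under the centre of the mill that is to be opened (either one). Origin: centre of its underside
- foot_blue: blue glazed disc of the same size, fixed, under the mill to leave alone. Origin: centre of its underside
- jar: bystander: greenish glass jar with steel clamp lid, 86 mm across, 117 mm high, loose on the turntable (230 mm wooden disc, top 29 mm above the counter). Origin: centre of its underside
- dish: bystander: loose terracotta dish, 116 mm across, 45 mm high. Origin: centre of its underside
- basket: bystander: loose stainless couscous basket, 180 mm across, 85 mm high, with two side handles. Origin: centre of its underside
- spatula: bystander: loose red silicone spatula, 200 mm long, lying on the counter between the mills. Origin: about its middle, x along its length
Things that resemble listed ones, but are neither listed nor needed, are in the scene too. Leave any purple or red look-alike of the cap_1 alone.

How it is judged:
By the outcome, as a careful person would: the job done as asked, in the order asked, and still so for the second after the job is handed in, while the arm keeps its last pose, push and grip.
It also fails if it takes over 42 s, if anything falls off the work surface, if the arm or the gripper's body presses on something with over 40 N, if the wrist force passes 120 N, or if a joint passes its speed limit or range.

### The arm

A 6-joint arm with a two-finger parallel gripper is mounted at the origin on the work surface. World frame = base frame: x ahead of the robot, y to its left, z up, the work surface at z = 0. Lengths are in m, angles in rad, forces in N, time in s.
With the tool pointing down it reaches from about 0.275 to 0.85 m from the base axis. Payload 19 kg.
Tool frame: the origin (TCP) lies at the very end of the fingers, on their centre line; the grasp point (between the pads) lies env.grip_depth behind it (env.grip_depth is the distance from the TCP to the grasp point, in m); z points along the fingers, y is the line along which they close (so a half turn about z gives the same grasp; the last joint's range is limited). The gripper opens to 85 mm and grips with 20 to 120 N. Pads are 22 mm wide; open, the fingers measure 114 mm over their backs; the gripper's body (76 mm by 85 mm) begins 54 mm behind the grasp point. The pads swing forward as they close: fully open they stand 13 mm farther back than shut.
Start: joints at [1.05, 0.15, 1.437, -0, 1.554, -0.134], TCP at [0.217, 0.532, 0.205] pointing down, gripper open.
Joint ranges: [-2.8, 2.8], [-0.68, 2.1], [0.12, 2.68], [-1.39, 4.53], [0.16, 2.79], [-2.81, 2.81]. Speed limits (rad/s): [1.89, 1.89, 2.22, 3.01, 3.01, 3.01].

### API

Orientations are given as a unit quaternion [x, y, z, w].
In Python, from station import status, optics, env, finder gives the robot as it stands.
- The arm moves only by the tool send_rows, never from a script. Its argument "increments" is a list of rows, each a list of 3 entries, a list of its own where there are three numbers: the shift along the tool's x, y, z in cm, then the turn about the tool's z in rad, then the finger opening in cm, from 0 to 8.54. A call has 1 to 20 rows; each row is the pose to reach, as a shift and turn from the pose commanded when the call began, along the tool's axes at that moment; what a row does not reach only later rows make up. A row lasts 1/12 s, in which the tool goes at most 41.7 mm and 7.16 degrees, less where a joint would pass 70% of its speed; a pose out of reach is approached as far as the arm can. A call with a gripper value outside its range is refused whole. The fingers move at their own pace and stop on an object; the grip force is fixed at half the most. Time passes only in rows, so rows that repeat a pose let the fingers close. It gives the time, the measured TCP pose, the force, the opening and the grip force at its end, in the units of the state.
- status.observe(): the state, without advancing time (a new reading comes with each control period).
- optics.read_camera(name): name is "scene" or "top"; returns the picture (480x640x3 uint8, red, green, blue); there is no depth.
- optics.get_calibration(name): a dict with "mtx" (3x3 intrinsics, pixels), "extrinsics" (4x4, takes a point from camera to world coordinates). Camera axes: x right, y down, z forward; pixel columns grow to the right and rows downward; lengths in m; the calibration is good to about 2 mm. A picture is of the moment at which its call begins. get_calibration takes no time and is no camera call.
- env.hand_in(): hands the job in; it is judged then, once.
Trained networks look in the newest picture that a camera, given by its name, has taken for a name from the list of things; names that differ only in an ending like _2 or _b are one class to them, and where a whole thing is asked for, a point or a joint stands for the part that bears it (a point fixed in the world has none). Each returns a list of dicts, best first, with "conf" (0 to 1); they miss things now and then, are a little off and sometimes report something else, mostly with a low value. They report only what shows in the picture. A call takes as long as a camera call. They do not tell look-alikes from the thing itself.
- finder.look_for(camera, name): "position" ([column, row] in pixels, amid what is visible of it).
The state is a dict: "clock": time; "joint_pos": joint angles; "dq": joint speeds; "joint_torque": joint torques, N m; "eef_pos": TCP position; "tcp_rot": TCP orientation; "contact_force": force on the tool from outside, world axes, zero at the start; "ft_torque": the same for the moment, N m; "opening": finger opening in m; "grasp_force": force on a finger pad.
Only numpy, scipy, OpenCV 4.12 (cv2) and the standard library are available. Lean on these libraries where they do the work, as an engineer would, in place of code of your own. Each camera call takes 0.05 s, during which the arm holds its last target. There are 200 camera calls.

## Working session

There is one attempt and no reset: what is moved stays moved. The work goes in short steps, Python scripts to look and compute and a tool call to move; the robot and the scene stay as the last step left them, time stands still between calls to the robot, and variables do not carry over. Pictures are saved under pics/ and viewed, at most 10 in all, crops included, and the job is handed in when it is done.

Besides the shell and the picture viewer there is one more tool, called after "Request:" by a JSON object that holds its "api" and its "payload". send_rows: Moves the arm, as the interface text tells. Its arguments: {"type":"object","properties":{"increments":{"type":"array","items":{"type":"array"}}},"required":["increments"]}

```bash
mkdir -p pics; python3 - <<'E'
from station import status, optics, env, finder
import cv2,numpy as np
print(env.grip_depth)
o=status.observe();print(o['eef_pos'],o['tcp_rot'],o['opening'],o['clock'])
for c in ("scene","top"):
    im=optics.read_camera(c);cv2.imwrite(f"pics/{c}0.png",im[:,:,::-1])
    k=optics.get_calibration(c);print(c,np.round(k['mtx'],1).tolist(),np.round(k['extrinsics'],4).tolist())
    for n in ("cap_1","mill_1","foot_terracotta","foot_blue"):
        print(n,[(np.round(d['position']).tolist(),round(d['conf'],2)) for d in finder.look_for(c,n)])
E
```

```text
0.0187
[0.2167655  0.5322867  0.20428093] [ 1.92195242e-01  9.81356531e-01 -5.55489356e-04 -2.00995509e-04] 0.0854236497071263 0.0
scene [[466.6, 0.0, 317.9], [0.0, 466.6, 237.2], [0.0, 0.0, 1.0]] [[0.8102, 0.3598, -0.4628, 1.0735], [0.5862, -0.5069, 0.632, -0.6763], [-0.0072, -0.7833, -0.6216, 0.7552], [0.0, 0.0, 0.0, 1.0]]
cap_1 [([354.0, 185.0], 0.94), ([248.0, 256.0], 0.93), ([434.0, 229.0], 0.62), ([404.0, 250.0], 0.61), ([313.0, 198.0], 0.55)]
mill_1 [([255.0, 291.0], 0.65), ([356.0, 212.0], 0.62)]
foot_terracotta [([257.0, 316.0], 0.65)]
foot_blue [([355.0, 243.0], 0.64), ([252.0, 318.0], 0.64), ([356.0, 211.0], 0.25)]
top [[456.2, 0.0, 314.5], [0.0, 456.2, 235.2], [0.0, 0.0, 1.0]] [[-0.0303, -0.9887, 0.1466, 0.4538], [-0.9995, 0.0312, 0.0041, -0.0154], [-0.0086, -0.1464, -0.9892, 1.1452], [0.0, 0.0, 0.0, 1.0]]
cap_1 [([236.0, 246.0], 0.95), ([255.0, 193.0], 0.95), ([395.0, 257.0], 0.93), ([240.0, 321.0], 0.9), ([208.0, 184.0], 0.58)]
mill_1 [([379.0, 264.0], 0.84), ([246.0, 257.0], 0.62)]
foot_terracotta [([372.0, 270.0], 0.74)]
foot_blue [([261.0, 265.0], 0.68)]
```

View pics/scene0.png

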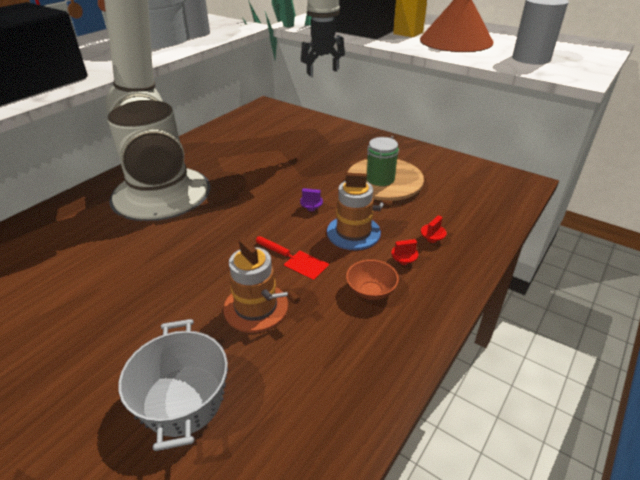

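View pics/top0.png

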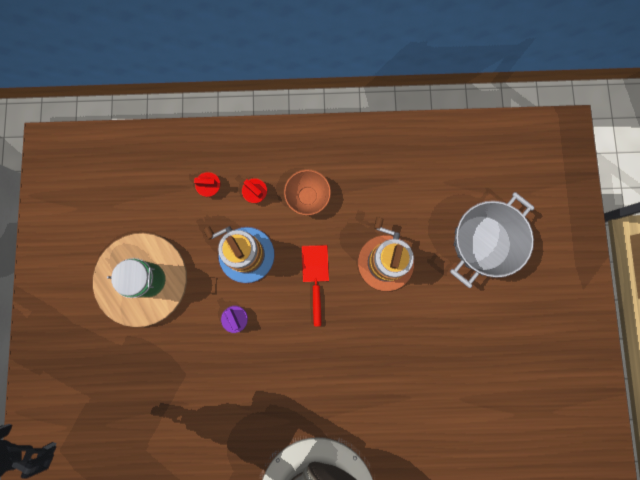

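The scene picture shows the terracotta mill at (255,290) and the blue mill at (355,212). The top picture shows their caps at (396,257) and (235,246). Lookalikes in the top picture are the blue mill's cap (235,246), red ones (207,184) and (254,190), and a purple one (234,320). My choice is the cap at top (396,257) / scene (248,252), because it sits on the terracotta foot.

```bash
cat > h.py <<'E'
from station import status, optics, env, finder
import cv2,numpy as np
def ray(c,p):
    k=optics.get_calibration(c);K=np.array(k['mtx']);T=np.array(k['extrinsics'])
    return T[:3,3],T[:3,:3]@np.linalg.solve(K,[p[0],p[1],1])
def atz(c,p,z):
    o,d=ray(c,p);return o+d*(z-o[2])/d[2]
def proj(c,P):
    k=optics.get_calibration(c);K=np.array(k['mtx']);T=np.linalg.inv(np.array(k['extrinsics']))
    q=K@(T[:3,:3]@np.array(P)+T[:3,3]);return q[:2]/q[2]
def rectify(c,xy,z,half=.08,n=320):
    # metric view of the plane z: column = +x, row = -y
    s=[(-1,1),(1,1),(1,-1),(-1,-1)]
    src=np.float32([proj(c,[xy[0]+a*half,xy[1]+b*half,z]) for a,b in s])
    H=cv2.getPerspectiveTransform(src,np.float32([[0,0],[n,0],[n,n],[0,n]]))
    return cv2.warpPerspective(optics.read_camera(c),H,(n,n),flags=cv2.INTER_CUBIC)
E
python3 - <<'E'
from h import *
c=atz("top",(396,257),.178);print(c, atz("scene",(248,254),.165))
a=rectify("top",c[:2],.18);b=rectify("scene",c[:2],.18)
for i in (a,b): cv2.drawMarker(i,(160,160),(0,255,0),0,10)
cv2.imwrite("pics/r1.png",np.hstack([a,b])[:,:,::-1])
im=cv2.cvtColor(optics.read_camera("top"),cv2.COLOR_RGB2HSV)
x,y=396,257
print(np.round(atz("top",(372,265),.01),3))
E
```

```text
[ 0.54496738 -0.18312743  0.178     ] [ 0.55383942 -0.19769741  0.165     ]
[ 0.543 -0.152  0.01 ]
```

View pics/r1.png

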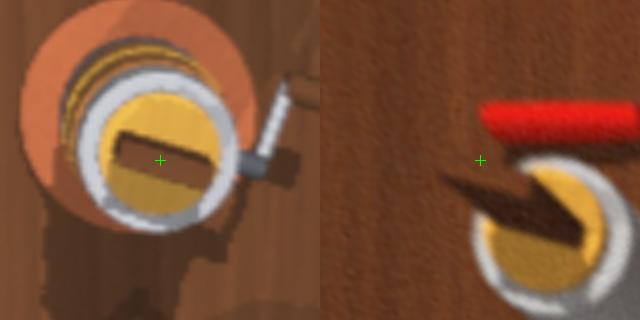

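The rectified crop confirms the cap: grip bar at (165,160), crank to the right, terracotta foot. The two cameras disagree by about 2 cm at z=0.18, so I'll triangulate known matching points.

```bash
python3 - <<'E'
from h import *
def tri(p,q):
    o1,d1=ray("scene",p);o2,d2=ray("top",q)
    s=np.linalg.lstsq(np.c_[d1,-d2],o2-o1,rcond=None)[0]
    a=o1+s[0]*d1;b=o2+s[1]*d2;return np.round((a+b)/2,4),round(float(np.linalg.norm(a-b)),4)
print("cap",tri((248,254),(396,257)))
print("cap2",tri((356,182),(235,246)))
print("redA",tri((404,252),(254,190)),"redB",tri((434,231),(207,184)),"purple",tri((312,200),(234,320)))
print("spat tip handle",tri((258,240),(318,325)))
print("tcp proj",proj("scene",status.observe()['eef_pos']),proj("top",status.observe()['eef_pos']))
print("base",proj("scene",[0,0,0]),proj("top",[0.0,0,0]))
# overlays
for c in ("scene","top"):
    im=optics.read_camera(c).copy()
    P=[0.545,-0.181]
    for z,r in ((.18,.003),(.146,.032),(.14,.042),(0.01,.07)):
        for t in np.arange(0,6.28,.05):
            u=proj(c,[P[0]+r*np.cos(t),P[1]+r*np.sin(t),z]);cv2.circle(im,tuple(int(v) for v in np.round(u)),0,(0,255,0),-1)
    u=proj(c,[*P,.1]).astype(int)
    cv2.imwrite(f"pics/o_{c}.png",cv2.resize(im[u[1]-60:u[1]+60,u[0]-60:u[0]+60],None,fx=3.3,fy=3.3)[:,:,::-1])
a=cv2.imread("pics/o_scene.png");b=cv2.imread("pics/o_top.png");cv2.imwrite("pics/o.png",np.hstack([a,b]))
E
```

```text
cap (array([ 0.546 , -0.1883,  0.1547]), 0.0032)
cap2 (array([0.5797, 0.1611, 0.1578]), 0.0056)
redA (array([0.7369, 0.1363, 0.03  ]), 0.0042) redB (array([0.7582, 0.256 , 0.0274]), 0.0013) purple (array([0.4192, 0.1902, 0.0265]), 0.0011)
spat tip handle (array([ 0.3992, -0.0133,  0.0074]), 0.0022)
tcp proj [323.61522483  85.07308322] [ 43.96514389 432.93901447]
base [161.22399365 191.17330791] [318.0102353  499.12745567]
```

View pics/o.png

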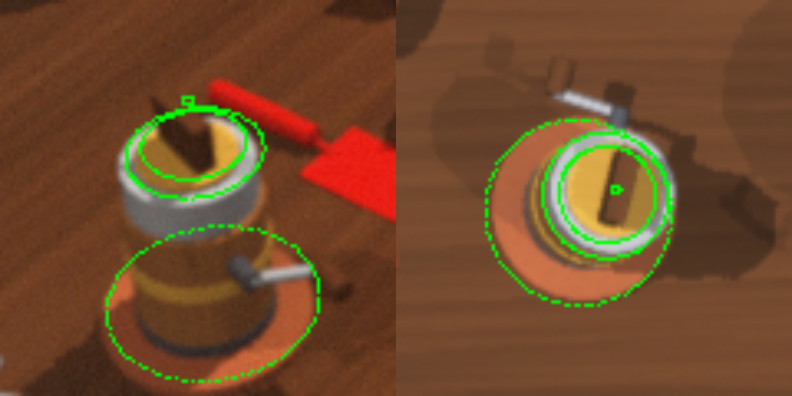

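The overlay shows a fair match in the top view, but the scene view is a few mm off: its collar sits lower-left of my circle, at about (188,160). I'll fit the brass flange and terracotta foot in both cameras.

```bash
python3 - <<'E'
from h import *
from scipy.optimize import least_squares
obs=[]
for c,u in (("scene",(250,256)),("top",(396,258))):
    im=optics.read_camera(c);h=cv2.cvtColor(im,cv2.COLOR_RGB2HSV).astype(int)
    m=((h[...,0]>15)&(h[...,0]<28)&(h[...,1]>120)&(h[...,2]>130)).astype(np.uint8)
    w=np.zeros_like(m);w[u[1]-26:u[1]+26,u[0]-28:u[0]+28]=1;m*=w
    n,l,s,ce=cv2.connectedComponentsWithStats(m)
    keep=[i for i in range(1,n) if s[i,4]>25 and np.hypot(*(ce[i]-u))<22]
    m=np.isin(l,keep).astype(np.uint8);print(c,s[keep].tolist())
    p=cv2.convexHull(cv2.findNonZero(m))
    f=cv2.fitEllipse(p);print(np.round(f[0],1),np.round(f[1],1)); obs.append((c,np.array(f[0])))
    print(atz(c,f[0],.146))
r=least_squares(lambda P:np.concatenate([proj(c,P)-o for c,o in obs]),[.545,-.185,.146]);print("tri",r.x,r.fun)
r=least_squares(lambda P:np.concatenate([proj(c,[*P,.146])-o for c,o in obs]),[.545,-.185]);print("xy",r.x,r.fun)
a=rectify("top",r.x,.18,.04,320);h=cv2.cvtColor(a,cv2.COLOR_RGB2HSV)
m=((h[...,2]<125)).astype(np.uint8);n,l,s,ce=cv2.connectedComponentsWithStats(m)
for i in range(1,n):
    if s[i,4]>300:
        q=cv2.minAreaRect(cv2.findNonZero((l==i).astype(np.uint8)));print(q)
cv2.imwrite("pics/bar.png",a[:,:,::-1])
E
```

```text
scene [[234, 249, 31, 21, 327]]
[249.1 258.7] [21.1 31.6]
[ 0.54883254 -0.19172434  0.146     ]
top [[381, 244, 28, 28, 425], [370, 248, 24, 33, 81]]
[389. 261.] [37.3 39.4]
[ 0.5397131  -0.17278534  0.146     ]
tri [ 0.53832764 -0.1777577   0.13101478] [ 1.55662977 -0.08959     1.23913385  1.16181999]
xy [ 0.54170233 -0.18034766] [ 1.21194786 -4.38442268  3.39909217 -1.01111614]
((32.37889862060547, 19.479351043701172), (13.675085067749023, 67.8781509399414), 44.370399475097656)
((64.67800903320312, 28.30010223388672), (15.191021919250488, 105.88772583007812), 50.267696380615234)
((178.72581481933594, 172.1245574951172), (204.0482177734375, 70.15901184082031), 16.99082374572754)
((159.5, 269.5), (99.0, 319.0), 90.0)
```

View pics/bar.png

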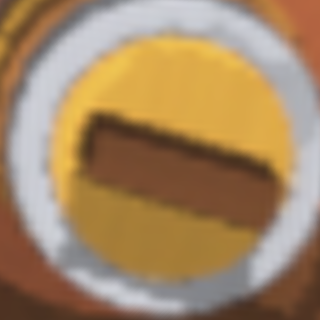

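The crop shows the grip bar's top face centred at about (181,183), tilted about 14–15°. The flange reads cleanly once the body ring is left out, so I'll redo the fit with that.

```bash
python3 - <<'E'
from h import *
print(atz("top",(394.8,257.8),.146), atz("scene",(249.1,258.7),.146))
P=[.5465,-.187]
for c in("scene","top"): print(c,proj(c,[*P,.146]))
o=status.observe();from scipy.spatial.transform import Rotation as R
M=R.from_quat(o['tcp_rot']).as_matrix()
print(M.T@(np.array([*P,.25])-o['eef_pos'])*100, M.round(4).tolist())
E
```

```text
[ 0.54630533 -0.18595007  0.146     ] [ 0.54870524 -0.19169515  0.146     ]
scene [249.87775401 257.01895206]
top [395.27347312 257.6968132 ]
[-57.66419969 -54.20364075  -4.5097424 ] [[-0.9261, 0.3772, -0.0001], [0.3772, 0.9261, -0.0001], [0.0, -0.0001, -1.0]]
```

Request:
{"api": "send_rows", "payload": {"increments": [[[-14,-13,-4.5],0,5],[[-14,-13,-4.5],0,5],[[-14,-13,-4.5],0,5],[[-14,-13,-4.5],0,5],[[-57.7,-54.2,-4.5],-0.135,5],[[-57.7,-54.2,-4.5],-0.135,5],[[-57.7,-54.2,-4.5],-0.135,5],[[-57.7,-54.2,-4.5],-0.135,5],[[-57.7,-54.2,-4.5],-0.135,5],[[-57.7,-54.2,-4.5],-0.135,5],[[-57.7,-54.2,-4.5],-0.135,5],[[-57.7,-54.2,-4.5],-0.135,5],[[-57.7,-54.2,-4.5],-0.135,5],[[-57.7,-54.2,-4.5],-0.135,5],[[-57.7,-54.2,-4.5],-0.135,5],[[-57.7,-54.2,-4.5],-0.135,5],[[-57.7,-54.2,-4.5],-0.135,5],[[-57.7,-54.2,-4.5],-0.135,5],[[-57.7,-54.2,-4.5],-0.135,5],[[-57.7,-54.2,-4.5],-0.135,5]]}}

```text
clock: 2.57
eef_pos: [0.5479, -0.192, 0.2488]
tcp_rot: [0.127, 0.992, -0.0, -0.0]
contact_force: [-0.0, 0.2, -0.4]
opening: 0.0501
grasp_force: 0.0
```

Request:
{"api": "send_rows", "payload": {"increments": [[[0,0,0],0,5],[[0,0,0],0,5]]}}

```text
clock: 2.73
eef_pos: [0.5467, -0.1875, 0.2494]
tcp_rot: [0.126, 0.992, 0.0, -0.0]
contact_force: [0.5, 0.4, -0.6]
opening: 0.05
grasp_force: 0.0
```

```bash
python3 - <<'E'
from h import *
from scipy.spatial.transform import Rotation as R
o=status.observe();M=R.from_quat(o['tcp_rot']).as_matrix();print(o['eef_pos'],o['joint_pos'],o['clock'])
print(M.T@(np.array([.5465,-.187,.152])-o['eef_pos'])*100, np.arctan2(M[1,1],M[0,1]))
ims=[]
for c in("scene","top"):
    im=optics.read_camera(c).copy()
    u=proj(c,[.5465,-.187,.18]).astype(int)
    ims.append(cv2.resize(im[u[1]-60:u[1]+60,u[0]-60:u[0]+60],None,fx=3.3,fy=3.3)[:,:,::-1])
cv2.imwrite("pics/above.png",np.hstack(ims))
E
```

```text
[ 0.54672988 -0.18745226  0.249408  ] [-4.63598089e-01  1.46896782e-01  1.35262069e+00  4.09921467e-05
  1.64313878e+00 -1.78146850e+00] 2.7333
[0.02352554 0.0354792  9.74083919] 1.3178732204750014
```

View pics/above.png

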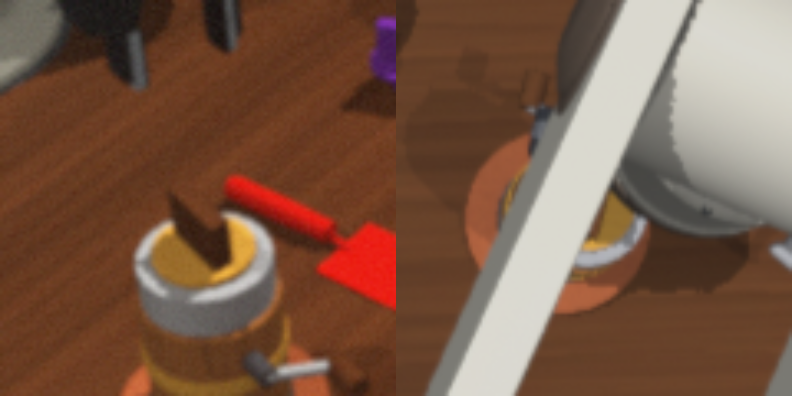

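The scene crop shows both fingertips at (135,85) and (230,45), straddling the bar above it; the arm blocks the top view. I'll flip the wrist half a turn so joint 6 has room in both senses.

Request:
{"api": "send_rows", "payload": {"increments": [[[0,0,0],1.571,5],[[0,0,0],1.571,5],[[0,0,0],1.571,5],[[0,0,0],1.571,5],[[0,0,0],1.571,5],[[0,0,0],1.571,5],[[0,0,0],1.571,5],[[0,0,0],1.571,5],[[0,0,0],1.571,5],[[0,0,0],1.571,5],[[0,0,0],1.571,5],[[0,0,0],1.571,5],[[0,0,0],1.571,5]]}}

```text
clock: 3.92
eef_pos: [0.5466, -0.1857, 0.2506]
tcp_rot: [0.792, 0.61, 0.0, 0.0]
contact_force: [-0.2, 0.6, 0.3]
opening: 0.0498
grasp_force: 0.0
```

Request:
{"api": "send_rows", "payload": {"increments": [[[0,0,0],1.571,5],[[0,0,0],1.571,5],[[0,0,0],1.571,5],[[0,0,0],1.571,5],[[0,0,0],1.571,5],[[0,0,0],1.571,5],[[0,0,0],1.571,5],[[0,0,0],1.571,5],[[0,0,0],1.571,5],[[0,0,0],1.571,5],[[0,0,0],1.571,5],[[0,0,0],1.571,5],[[0,0,0],1.571,5],[[0,0,0],1.571,5],[[0,0,0],1.571,5]]}}

```text
clock: 5.17
eef_pos: [0.5467, -0.1862, 0.2504]
tcp_rot: [0.992, -0.124, 0.0, 0.0]
contact_force: [-0.7, 0.9, 0.2]
opening: 0.0502
grasp_force: 0.0
```

Request:
{"api": "send_rows", "payload": {"increments": [[[0,0,4],0,5],[[0,0,7],0,5],[[0,0,8],0,5],[[0,0,8.5],0,5],[[0,0,9],0,5],[[0,0,9.4],0,5],[[0,0,9.4],0,4],[[0,0,9.4],0,3]]}}

```text
clock: 5.83
eef_pos: [0.5472, -0.1873, 0.1569]
tcp_rot: [0.992, -0.126, 0.001, 0.0]
contact_force: [0.2, -0.2, 0.5]
opening: 0.0309
grasp_force: 0.0
```

```bash
python3 - <<'E'
from h import *
from scipy.spatial.transform import Rotation as R
o=status.observe();M=R.from_quat(o['tcp_rot']).as_matrix();print(o)
print(M.T@(np.array([.5465,-.187,.155])-o['eef_pos'])*100, np.arctan2(M[1,1],M[0,1]))
E
```

```text
{'clock': 5.8333, 'joint_pos': array([-4.62913114e-01,  1.76926781e-01,  1.50390283e+00, -1.34569737e-04,
        1.45945330e+00,  1.35972956e+00]), 'dq': array([ 0.00193696, -0.00122128, -0.00358498,  0.00078121,  0.00071396,
        0.00150742]), 'joint_torque': array([ 3.30040860e-02, -7.19340420e+01, -5.53456771e+01,  9.23203552e-04,
       -8.87975888e-02, -1.74955901e-02]), 'eef_pos': array([ 0.54718954, -0.18731121,  0.15691947]), 'tcp_rot': array([ 9.92082866e-01, -1.25583250e-01,  5.95923725e-04,  2.79642724e-04]), 'contact_force': array([ 0.22447726, -0.17896532,  0.48743402]), 'ft_torque': array([ 0.01773656, -0.06307229, -0.02356868]), 'grasp_force': 0.0, 'opening': 0.030864153254012174}
[-0.07477431 -0.01303505  0.19184798] -1.8226280631842888
```

Request:
{"api": "send_rows", "payload": {"increments": [[[0,0,0.3],0,2.4],[[0,0,0.3],0,2.0],[[0,0,0.3],0,1.8],[[0,0,0.3],0,1.6]]}}

```text
clock: 6.17
eef_pos: [0.5469, -0.1872, 0.1531]
tcp_rot: [0.992, -0.126, 0.0, 0.0]
contact_force: [-0.6, 0.0, 0.2]
opening: 0.0158
grasp_force: 0.0
```

Request:
{"api": "send_rows", "payload": {"increments": [[[0,0,0],0,1.4],[[0,0,0],0,1.2],[[0,0,0],0,1.0]]}}

```text
clock: 6.42
eef_pos: [0.5469, -0.1872, 0.1532]
tcp_rot: [0.992, -0.126, 0.0, 0.0]
contact_force: [-0.7, 0.2, 2.6]
opening: 0.0104
grasp_force: 31.7
```

Request:
{"api": "send_rows", "payload": {"increments": [[[0,0,0],0,0],[[0,0,0],0,0],[[0,0,0],0,0],[[0,0,0],0,0]]}}

```text
clock: 6.75
eef_pos: [0.5471, -0.1873, 0.1536]
tcp_rot: [0.992, -0.126, 0.001, 0.0]
contact_force: [-0.7, -0.5, 8.6]
opening: 0.0002
grasp_force: 4.0
```

```bash
python3 - <<'E'
from h import *
o=status.observe();print({k:np.round(o[k],4) for k in('eef_pos','tcp_rot','contact_force','ft_torque','opening','grasp_force','joint_pos')})
E
```

```text
{'eef_pos': array([ 0.5471, -0.1873,  0.1536]), 'tcp_rot': array([ 9.921e-01, -1.258e-01,  6.000e-04,  3.000e-04]), 'contact_force': array([-0.6788, -0.5184,  8.5762]), 'ft_torque': array([ 0.0286,  0.1361, -0.047 ]), 'opening': np.float64(0.0002), 'grasp_force': np.float64(3.9636), 'joint_pos': array([-4.6290e-01,  1.7860e-01,  1.5087e+00, -1.0000e-04,  1.4530e+00,
        1.3601e+00])}
```

The fingers closed empty, so I'll look.

```bash
python3 - <<'E'
from h import *
o=status.observe()
ims=[]
for c in("scene","top"):
    im=optics.read_camera(c).copy()
    u=proj(c,o['eef_pos']);print(c,u)
    v=u.astype(int);w=v[0]-60,v[1]-70
    i=cv2.resize(im[w[1]:w[1]+120,w[0]:w[0]+120],None,fx=3.3,fy=3.3,interpolation=cv2.INTER_CUBIC)[:,:,::-1].copy()
    cv2.circle(i,tuple(int(a) for a in (u-w)*3.3),3,(0,255,0),-1);ims.append(i)
cv2.imwrite("pics/closed.png",np.hstack(ims))
E
```

```text
scene [249.63173214 254.31057373]
top [395.97967419 257.06561494]
```

View pics/closed.png

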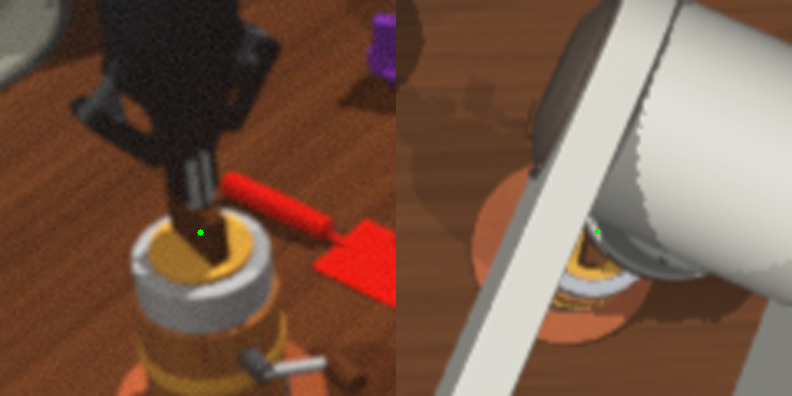

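The scene crop shows the closed fingertips ending at about (200,207), on top of the grip bar, while the reported TCP projects to (200,232). So the real tips are about 2 cm higher than reported. The 8.6 N upward force fits that. I'll open, go lower while watching force, and regrip.

Request:
{"api": "send_rows", "payload": {"increments": [[[0,0,0],0,4],[[0,0,0],0,4],[[0,0,0],0,4],[[0,0,0],0,4],[[0,0,0.5],0,4],[[0,0,1.0],0,4],[[0,0,1.0],0,4]]}}

```text
clock: 7.43
eef_pos: [0.5463, -0.1869, 0.1414]
tcp_rot: [0.992, -0.126, -0.001, -0.0]
contact_force: [0.1, 0.2, -0.2]
opening: 0.0403
grasp_force: 0.0
```

Request:
{"api": "send_rows", "payload": {"increments": [[[0,0,0.2],0,3.5],[[0,0,0.4],0,3],[[0,0,0.6],0,2.6],[[0,0,0.6],0,2.2]]}}

```text
clock: 7.77
eef_pos: [0.5467, -0.1871, 0.1365]
tcp_rot: [0.992, -0.126, -0.0, -0.0]
contact_force: [0.4, 0.1, 0.1]
opening: 0.0219
grasp_force: 0.0
```

Request:
{"api": "send_rows", "payload": {"increments": [[[0,0,0],0,1.9],[[0,0,0],0,1.7],[[0,0,0],0,1.5],[[0,0,0],0,1.4]]}}

```text
clock: 8.1
eef_pos: [0.5469, -0.1872, 0.1371]
tcp_rot: [0.992, -0.126, 0.0, 0.0]
contact_force: [0.2, 0.8, 0.2]
opening: 0.0143
grasp_force: 0.0
```

Request:
{"api": "send_rows", "payload": {"increments": [[[0,0,0],0,1.2],[[0,0,0],0,1.0],[[0,0,0],0,1.0],[[0,0,0],0,1.0]]}}

```text
clock: 8.43
eef_pos: [0.5469, -0.1872, 0.1372]
tcp_rot: [0.992, -0.126, 0.0, 0.0]
contact_force: [0.0, -0.4, 5.7]
opening: 0.0127
grasp_force: 59.1
```

Request:
{"api": "send_rows", "payload": {"increments": [[[0,0,0],0,0],[[0,0,0],0,0],[[0,0,0],0,0]]}}

```text
clock: 8.68
eef_pos: [0.5469, -0.1872, 0.1373]
tcp_rot: [0.992, -0.126, 0.0, 0.0]
contact_force: [-1.2, 0.4, 6.2]
opening: 0.0125
grasp_force: 59.1
```

```bash
cat > s.py <<'E'
from h import *
o=status.observe();q=o['tcp_rot']
print(o['clock'],{k:np.round(o[k],4).tolist() for k in('eef_pos','contact_force','ft_torque','opening','grasp_force')},o['joint_pos'][5].round(3),"yaw",round(float(2*np.arctan2(q[1],q[0])),4))
E
python3 s.py
```

```text
8.6833 {'eef_pos': [0.5469, -0.1872, 0.1373], 'contact_force': [-1.1515, 0.3536, 6.2212], 'ft_torque': [0.0252, 0.1648, 0.0251], 'opening': 0.0125, 'grasp_force': 59.1082} 1.36 yaw -0.2523
```

Firm grip. Now I'll feel one sense: +0.15 rad in small steps.

Request:
{"api": "send_rows", "payload": {"increments": [[[0,0,0],0.05,0],[[0,0,0],0.1,0],[[0,0,0],0.15,0],[[0,0,0],0.15,0]]}}

```text
clock: 9.02
eef_pos: [0.547, -0.1873, 0.1373]
tcp_rot: [0.979, -0.201, 0.0, 0.0]
contact_force: [1.2, 1.5, 5.3]
opening: 0.0122
grasp_force: 59.2
```

```bash
python3 s.py
```

```text
9.0167 {'eef_pos': [0.547, -0.1873, 0.1373], 'contact_force': [1.224, 1.5255, 5.281], 'ft_torque': [0.0274, 0.0058, -0.0772], 'opening': 0.0122, 'grasp_force': 59.1971} 1.514 yaw -0.4057
```

Request:
{"api": "send_rows", "payload": {"increments": [[[0,0,0],0.06,0],[[0,0,0],0.12,0],[[0,0,0],0.18,0],[[0,0,0],0.18,0]]}}

```text
clock: 9.35
eef_pos: [0.547, -0.1872, 0.1373]
tcp_rot: [0.957, -0.289, 0.0, 0.0]
contact_force: [-0.5, -0.4, 4.9]
opening: 0.0126
grasp_force: 59.2
```

```bash
python3 s.py
```

```text
9.35 {'eef_pos': [0.547, -0.1872, 0.1373], 'contact_force': [-0.4879, -0.3556, 4.9485], 'ft_torque': [0.0222, 0.0297, -0.1115], 'opening': 0.0126, 'grasp_force': 59.1958} 1.694 yaw -0.5864
```

Request:
{"api": "send_rows", "payload": {"increments": [[[0,0,0],0.08,0],[[0,0,0],0.16,0],[[0,0,0],0.24,0],[[0,0,0],0.32,0],[[0,0,0],0.4,0],[[0,0,0],0.48,0],[[0,0,0],0.56,0],[[0,0,0],0.64,0],[[0,0,0],0.64,0]]}}

```text
clock: 10.1
eef_pos: [0.547, -0.1872, 0.1373]
tcp_rot: [0.817, -0.576, 0.0, -0.0]
contact_force: [0.3, 0.1, 4.8]
opening: 0.0129
grasp_force: 59.2
```

```bash
python3 s.py; python3 - <<'E'
from h import *
o=status.observe()
ims=[]
for c in("scene","top"):
    im=optics.read_camera(c).copy()
    v=proj(c,o['eef_pos']).astype(int);w=v[0]-60,v[1]-70
    ims.append(cv2.resize(im[w[1]:w[1]+120,w[0]:w[0]+120],None,fx=3.3,fy=3.3,interpolation=cv2.INTER_CUBIC)[:,:,::-1])
cv2.imwrite("pics/turned.png",np.hstack(ims))
E
```

```text
10.1 {'eef_pos': [0.547, -0.1872, 0.1373], 'contact_force': [0.2817, 0.0939, 4.8216], 'ft_torque': [0.059, -0.008, -0.1198], 'opening': 0.0129, 'grasp_force': 59.1965} 2.336 yaw -1.2278
```

View pics/turned.png

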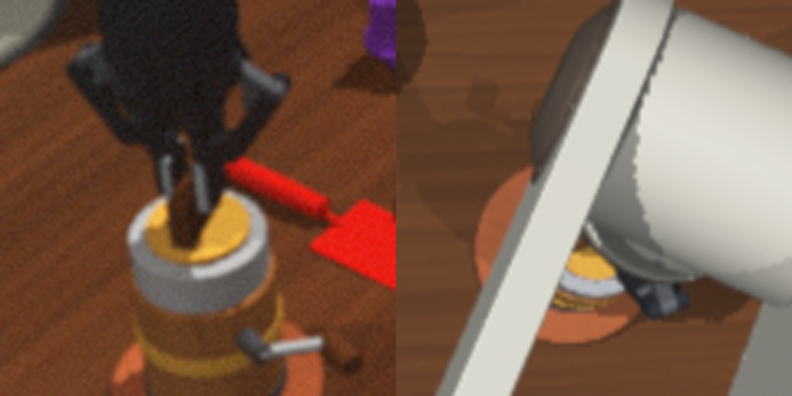

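The crop shows the bar now end-on to the scene camera at about (187,225), so it turned with the gripper by about 0.97 rad against little torque. Next is a gentle test lift.

Request:
{"api": "send_rows", "payload": {"increments": [[[0,0,-0.1],0,0],[[0,0,-0.2],0,0],[[0,0,-0.3],0,0],[[0,0,-0.4],0,0],[[0,0,-0.4],0,0]]}}

```text
clock: 10.62
eef_pos: [0.5468, -0.1871, 0.141]
tcp_rot: [0.819, -0.574, 0.0, 0.0]
contact_force: [-0.1, -0.1, -0.2]
opening: 0.0123
grasp_force: 58.5
```

```bash
python3 s.py
```

```text
10.6167 {'eef_pos': [0.5468, -0.1871, 0.141], 'contact_force': [-0.0869, -0.1214, -0.1653], 'ft_torque': [-0.0642, 0.0196, -0.0111], 'opening': 0.0123, 'grasp_force': 58.5055} 2.33 yaw -1.2222
```

Request:
{"api": "send_rows", "payload": {"increments": [[[0,0,-0.4],0,0],[[0,0,-0.8],0,0],[[0,0,-1.2],0,0],[[0,0,-1.8],0,0],[[0,0,-2.4],0,0],[[0,0,-3.0],0,0],[[0,0,-3.8],0,0],[[0,0,-4.6],0,0],[[0,0,-5.4],0,0],[[0,0,-6.2],0,0],[[0,0,-7.0],0,0],[[0,0,-7.7],0,0],[[0,0,-8.3],0,0],[[0,0,-8.7],0,0],[[0,0,-9.0],0,0],[[0,0,-9.0],0,0],[[0,0,-9.0],0,0]]}}

```text
clock: 12.03
eef_pos: [0.5468, -0.1871, 0.2307]
tcp_rot: [0.819, -0.574, -0.0, 0.0]
contact_force: [-0.5, 0.5, -0.9]
opening: 0.0122
grasp_force: 58.5
```

```bash
python3 s.py; python3 - <<'E'
from h import *
o=status.observe()
ims=[]
for c in("scene","top"):
    im=optics.read_camera(c).copy()
    v=proj(c,o['eef_pos']).astype(int);w=v[0]-60,v[1]-50
    ims.append(cv2.resize(im[w[1]:w[1]+120,w[0]:w[0]+120],None,fx=3.3,fy=3.3,interpolation=cv2.INTER_CUBIC)[:,:,::-1])
cv2.imwrite("pics/lifted.png",np.hstack(ims))
E
```

```text
12.0333 {'eef_pos': [0.5468, -0.1871, 0.2307], 'contact_force': [-0.4901, 0.5184, -0.934], 'ft_torque': [-0.0145, 0.0504, 0.0138], 'opening': 0.0122, 'grasp_force': 58.5039} 2.33 yaw -1.2222
```

View pics/lifted.png

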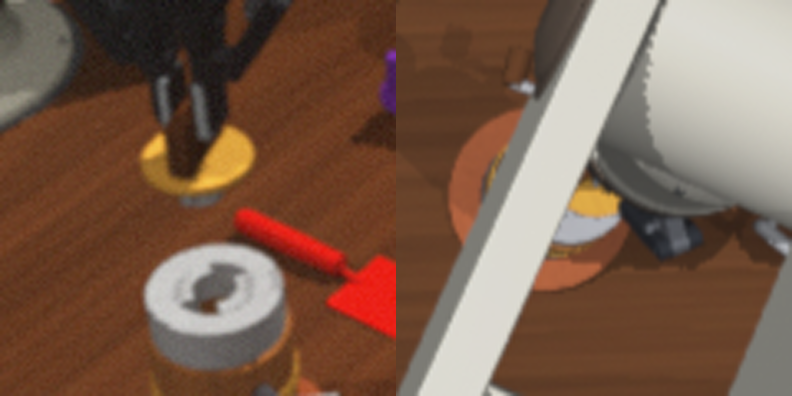

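The scene crop shows the cap upright in the gripper, with its flange at (198,160). The open mouth is at (215,290); the 5 px column shift is what perspective predicts, so the cap is straight above. I'm handing in.

```bash
python3 -c "
from station import env
print(env.hand_in())"
```

```text
the job is handed in; nothing more can be done
None
```

I loosened the terracotta mill's cap by turning it about 0.97 rad clockwise seen from above (a left-hand thread). It is now held still and upright about 9 cm straight above the open mouth, and the job is handed in at about 12 s.

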